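# Lock the battery hatch of the tube shaker with its coin-blade key

### The arm

A 6-joint arm with a two-finger parallel gripper is mounted at the origin on the work surface. World frame = base frame: x ahead of the robot, y to its left, z up, the work surface at z = 0. Lengths are in mm, angles in rad, forces in N, time in s.
With the tool pointing down it reaches from about 350 to 975 mm from the base axis. Payload 7.1 kg.
Tool frame: the origin (TCP) lies at the very end of the fingers, on their centre line; the grasp point (between the pads) lies 19 mm behind it; x points along the fingers, z is the direction in which the jaws open and shut, and the axes are right-handed (so a half turn about x gives the same grasp; the last joint's range is limited). The gripper opens to 88 mm and grips with 3 to 60 N. Pads are 20 mm wide; open, the fingers measure 115 mm over their backs; the gripper's body (75 mm by 178 mm) begins 61 mm behind the grasp point.
Start: joints at [1.248, 0.423, 1.63, -0, 1.089, -0.019], TCP at [186.936, 596.372, 202.375] pointing down, gripper open.
Joint ranges: [-3, 3], [-0.9, 2.11], [0.09, 2.58], [-1.31, 4.45], [0.11, 2.69], [-2.54, 2.54]. Speed limits (rad/s): [2.39, 2.39, 3.01, 3.14, 3.14, 3.14].

### API

Orientations are given as a rotation vector (axis times angle).
In Python, from workcell import * gives the robot as it stands.
- The arm moves only by the shell command python3 -m crank 'ROWS'. ROWS is JSON, a list of rows, each a list of 3 entries, a list of its own where there are three numbers: the shift along the tool's x, y, z in cm, then the turn, a rotation vector about the tool's x, y, z in degrees, then the finger opening in cm, from 0 to 8.78. In form: [[[dx, dy, dz], [rx, ry, rz], claw], ...]. A call has 1 to 5 rows; each row shifts and turns the commanded pose from where the row before left it, along the tool's axes as they then stand; what a row does not reach is not made up. A row lasts 1/8 s, in which the tool goes at most 62.5 mm and 10.7 degrees, less where a joint would pass 70% of its speed; a pose out of reach is approached as far as the arm can. A call with a gripper value outside its range is refused whole. The fingers move at their own pace and stop on an object; the grip force is fixed at half the most. Time passes only in rows, so rows that do not move let the fingers close. It gives the time, the measured TCP pose, the force and the opening at its end, in the units of the state.
- get_obs(): the state, without advancing time (a new reading comes with each control period).
- get_image(name): name is "scene" or "top" or "wrist"; returns a dict with "pixels" (400x640x3 uint8, red, green, blue), "mtx" (3x3 intrinsics, pixels), "D" ([k1, k2, p1, p2, k3] as OpenCV has them; the pictures are not rectified), "view" (4x4, takes a point from world to camera coordinates). Camera axes: x right, y down, z forward; pixel columns grow to the right and rows downward; lengths in mm; the calibration is good to about 2 mm. A picture is of the moment at which its call begins. There is no depth.
- close_job(): hands the job in, once; it reports no verdict.
The state is a dict: "t": time; "qpos": joint angles; "qvel": joint speeds; "joint_torque": joint torques, N m; "ee_pos": TCP position; "orientation": TCP orientation; "ft_force": force on the tool from outside, world axes, zero at the start; "moment": the same for the moment, N m; "width": finger opening in mm.
Only numpy, scipy, OpenCV 4.12 (cv2) and the standard library are available. Lean on these libraries where they do the work, as an engineer would, in place of code of your own. Each camera call takes 0.05 s, during which the arm holds its last target.

### The job

The battery hatch on top of the tube shaker is shut but not yet locked. Take the orange flat-bladed key from its holder, find the slot of the fastener with the blade, push the fastener in against its spring and turn it clockwise all the way to its stop so that it springs back up locked, then put the key back upright and fully down in its holder. Press and turn gently, touch the shaker with nothing but the key, and leave the bottles and the tip box alone.

Things in the scene. Friction and masses are not known exactly. Their poses are not given: they have to be found in the camera images.
- key_grip (a point): Centre of the key's orange grip, 26 (x) by 10 (y) by 44 mm high, from 24 mm below this point to 20 mm above it; take it across the 10 mm (y). The key is loose, 60 g, and stands upright in its holder at the start. z points up the key, x along the blade's width, y along its thickness.
- key: The same key; origin in the middle of the blade's tip, 44 mm below key_grip, same axes. Steel blade 22 mm wide (x), 4 mm thick (y), 16 mm long; its last 3 mm are only 20 x 2.5 mm. Above it, 16 to 20 mm from the tip, a black collar 34 x 18 mm, then the orange grip.
- holder_pocket (a point): Centre of the mouth of the pocket in the key holder, a fixed grey block 76 x 56 mm, top 22 mm above the table. Pocket 26 mm (x) by 8 mm (y), 18 mm deep; z up. The key belongs in it blade down, blade width along x (either way round), collar resting on the block: key_grip is then 28 mm above this point.
- shaker: The white tube shaker, fixed, 200 x 200 mm. Front (-x) half: blue battery hatch, top 80 mm above the table, carrying the fastener: a round steel head, 34 mm across, with a straight slot across its whole face, 5.5 mm wide, 5 mm deep, in a 60 mm aluminium ring about flush with it. Rear half: tubes up to 102 mm high. Origin under its middle, z up.
- hatch_hole (a point): Centre of the round hole in the blue hatch, at the height of the fastener's top face (83 mm above the table); axes as the shaker's. The fastener and its ring float in the hole: they stand up to 1 mm off this point, either way along this point's y (not x), and where is NOT measured: feel or see it. Friction keeps them there until pushed sideways with about 14 N.
- fastener (a joint): Turn of the fastener, rad, clockwise from above. Starts at 0 to 0.05; there the slot runs only roughly along x of hatch_hole, up to 0.5 rad off either way, NOT measured: feel or see it. 1.40 is the stop. Turns past 0.1 only while pushed in 4 mm or more. Let go part way it stays down; from about 1.36 it springs up, locked. Friction 0.06 N m; blade play 0.07 rad either way.
- fastener_press (a joint): How far the fastener is pushed in, m: 0 at rest, 0.008 at its hard stop. Spring: 3 to 3.5 N to start it, then 0.9 N per mm: about 7 N at 4 mm, 10.5 N at 8 mm.
- bottle_red: Loose bystander: white bottle with red cap, 34 mm across, 75 mm high, origin under its foot.
- bottle_green: Loose bystander: green bottle with white cap, 34 mm across, 80 mm high, origin under its foot.
- bottle_amber: Loose bystander: amber bottle with black cap, 36 mm across, 85 mm high, origin under its foot.
- tip_box: Loose bystander: white and green pipette tip box, 85 x 120 x 56 mm, origin under its middle.
- tube_rack: Fixed bystander: green rack with small tubes, 75 x 110 mm, 50 mm high; origin under its middle. It and the key holder change places.
There are look-alikes about, which are no part of the job. Of the things like the key, leave any that is turquoise; of the rest the smaller one is meant. What is shaped like the part that bears holder_pocket but turquoise is not meant.

How it is judged (in metres and radians):
On the way, in this order (a step that is already met when the one before it is completed fails the run):
1. the fastener is pushed in at least 3 mm by the key's blade and its turn has begun (value of joint fastener_press above 0.003 m and value of joint fastener above 0.3 rad and contact force between key and shaker above 1 N), for 0.05 s.
2. the fastener is turned to its stop and sprung up again, and the key is clear of it (value of joint fastener above 1.3 rad and value of joint fastener_press below 0.002 m and contact force between key and shaker below 0.1 N and horizontal distance between key and hatch_hole below 0.05 m), for 0.05 s.
At the end, for the whole second after the job is handed in: The fastener is at its stop (turned more than 1.3 rad) and sprung up (pushed in less than 2 mm); the key stands in the holder's pocket, collar down (its grip centre 24 to 31 mm above the mouth, within 8 mm of it sideways, tilted less than 0.15 rad), released and at rest (value of joint fastener above 1.3 rad and value of joint fastener_press below 0.002 m and z of key_grip in the frame of holder_pocket between 0.024 and 0.031 m and horizontal distance between key_grip and holder_pocket below 0.008 m and angle between key_grip's own z axis and vertical below 0.15 rad and linear speed of key below 0.02 m/s); the robot touches nothing.
It fails at once if the key is pressed or levered against the shaker or its fastener with more than 35 N (contact force between key and shaker above 35 N).
It fails at once if the gripper's fingers touch the shaker or turn the fastener themselves (contact force between the fingers and shaker above 1 N).
It fails at once if the arm touches the shaker (contact force between the arm and shaker above 1 N).
It fails at once if a bottle or the tip box is moved more than 15 mm (distance of any of bottle_red, bottle_green, bottle_amber, tip_box from where it was at the start of the episode above 0.015 m).
It also fails if it takes over 72 s, if anything falls off the work surface, if the arm or the gripper's body presses on something with over 40 N, if the wrist force passes 120 N, or if a joint passes its speed limit or range.

## Working session

There is one attempt and no reset: what is moved stays moved. The work goes in short steps, Python scripts to look and compute and a shell command to move; the robot and the scene stay as the last step left them, time stands still between calls to the robot, and variables do not carry over. Pictures are saved under pics/ and viewed, and the job is handed in when it is done.

```bash
ls; mkdir -p pics
cat > h.py <<'E'
from workcell import *
import numpy as np, cv2
def snap(n,f):
    d=get_image(n); np.savez('pics/'+f+'.npz',**{k:np.array(d[k]) for k in('pixels','mtx','D','view')})
    cv2.imwrite('pics/'+f+'.png',np.ascontiguousarray(np.array(d['pixels'])[:,:,::-1])); return d
def load(f): return dict(np.load('pics/'+f+'.npz'))
def ray(d,u,v):
    p=cv2.undistortPoints(np.array([[[u,v]]],float),np.array(d['mtx'],float),np.array(d['D'],float))[0,0]
    V=np.array(d['view']);R=V[:3,:3];t=V[:3,3]
    return -R.T@t, R.T@np.array([p[0],p[1],1.])
def onz(d,u,v,z):
    c,r=ray(d,u,v); return c+r*(z-c[2])/r[2]
def proj(d,P):
    V=np.array(d['view']); return cv2.projectPoints(np.array([P],float),cv2.Rodrigues(V[:3,:3])[0],V[:3,3],np.array(d['mtx'],float),np.array(d['D'],float))[0][0,0]
E
python3 - <<'E'
from h import *
for n in('scene','top','wrist'):
    d=snap(n,n+'0'); print(n,onz(d,320,200,0),-np.array(d['view'])[:3,:3].T@np.array(d['view'])[:3,3])
o=get_obs(); print(o)
E
```

```text
pics
scene [ 5.08852602e+02 -5.62436412e+01  1.13686838e-13] [1291.03770034  588.12884813  876.44035614]
top [590.76877748  28.63356793   0.        ] [ 339.57863324   19.72314236 1311.04582586]
wrist [219.19976427 593.40240114   0.        ] [118.25130989 616.96600181 385.87966364]
{'t': 0.15, 'qpos': array([ 1.24800207e+00,  4.23680286e-01,  1.63047932e+00,  9.66022338e-06,
        1.08859556e+00, -1.89991117e-02]), 'qvel': array([-1.13551727e-03, -7.96341261e-04, -1.35185263e-03,  4.25699620e-04,
       -2.55105819e-03,  3.23022355e-05]), 'joint_torque': array([ 1.44559563e-04, -5.44985068e+01, -2.73917967e+01,  6.44470914e-02,
        2.04629550e-02, -5.88572630e-05]), 'ee_pos': array([186.79742188, 595.9713106 , 201.78473001]), 'orientation': array([-0.98323971,  1.33871921,  0.98213868]), 'ft_force': array([ 0.10416464, -0.09011724, -0.30922752]), 'moment': array([-0.01657826,  0.03126469, -0.0251031 ]), 'width': 87.44556837912782}
```

View pics/scene0.png

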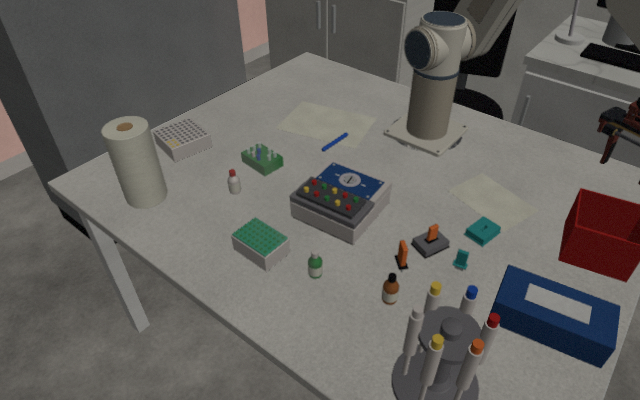

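View pics/top0.png

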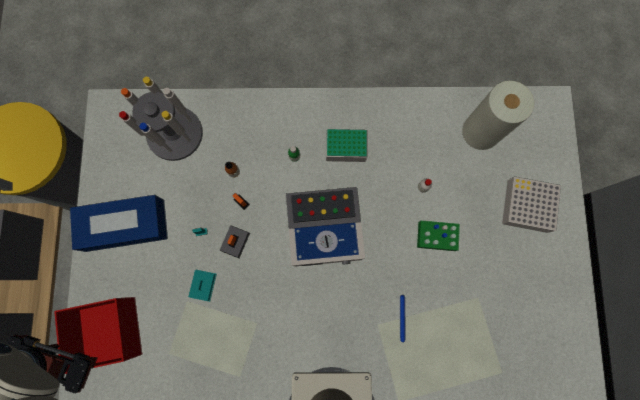

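View pics/wrist0.png

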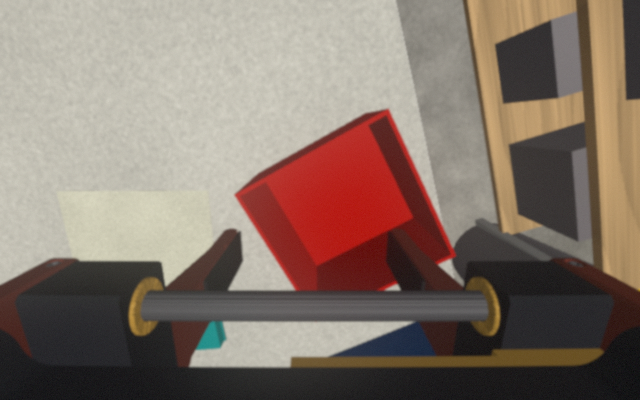

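Run:
```python
from h import *
s=load('scene0');t=load('top0')
a=cv2.resize(s['pixels'][200:290,370:510],None,fx=5,fy=5,interpolation=cv2.INTER_CUBIC)
b=cv2.resize(t['pixels'][150:310,175:275],None,fx=3.2,fy=3.2,interpolation=cv2.INTER_CUBIC)
cv2.imwrite('pics/c1.png',a[:,:,::-1]);cv2.imwrite('pics/c2.png',b[:,:,::-1])
c=cv2.resize(t['pixels'][180:270,280:370],None,fx=6,fy=6,interpolation=cv2.INTER_CUBIC)
cv2.imwrite('pics/c3.png',c[:,:,::-1])
```

```text
(no output)
```

View pics/c1.png

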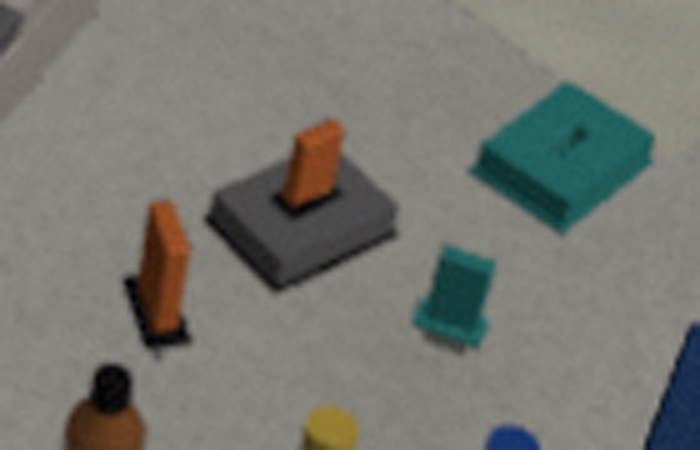

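View pics/c2.png

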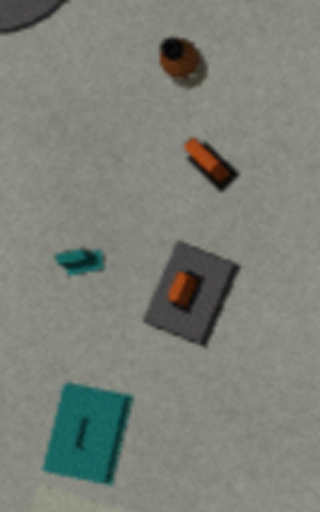

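View pics/c3.png

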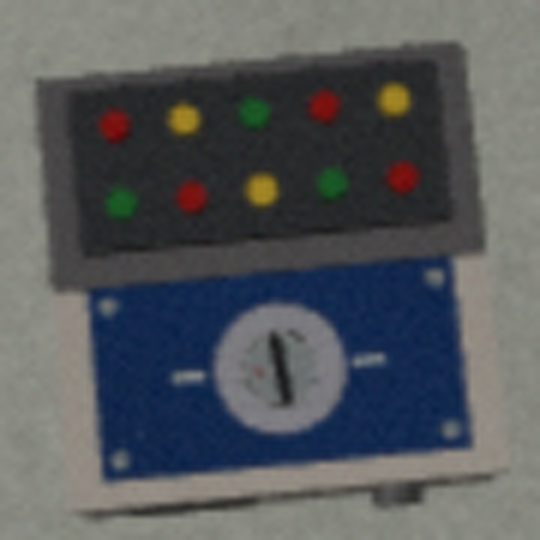

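The two orange keys are A at top (234,240), in the grey holder, and B at top (240,201), standing on the table and taller. A fits: it is the smaller non-turquoise one and it stands in the grey block. The turquoise key and block are decoys. Next I measure A, the block and the fastener.

```bash
cat > m1.py <<'E'
from h import *
for n in('top','scene'):
    d=load(n+'0');im=d['pixels'];hsv=cv2.cvtColor(im,cv2.COLOR_RGB2HSV)
    m=cv2.inRange(hsv,(4,140,70),(18,255,255))
    cs,_=cv2.findContours(m,cv2.RETR_EXTERNAL,cv2.CHAIN_APPROX_NONE)
    for c in cs:
        if cv2.contourArea(c)>15:
            print(n,cv2.boundingRect(c),cv2.contourArea(c),cv2.minAreaRect(c))
d=load('top0');im=d['pixels']
hsv=cv2.cvtColor(im,cv2.COLOR_RGB2HSV)
roi=np.zeros(im.shape[:2],np.uint8);roi[222:262,215:255]=255
g=im.max(2); 
m=((g<115)&(roi>0)).astype(np.uint8)*255
m|=cv2.inRange(hsv,(4,140,70),(18,255,255))&roi
m=cv2.morphologyEx(m,cv2.MORPH_OPEN,np.ones((3,3)))
cs,_=cv2.findContours(m,cv2.RETR_EXTERNAL,cv2.CHAIN_APPROX_NONE)
c=max(cs,key=cv2.contourArea);r=cv2.minAreaRect(c);print(r)
b=cv2.boxPoints(r);P=np.array([onz(d,*q,22) for q in b]);print(P,P.mean(0),[np.linalg.norm(P[i]-P[i-1]) for i in range(4)])
# shaker: ring, hatch
m=np.zeros_like(roi);sub=(hsv[...,0]>100)&(hsv[...,0]<125)&(hsv[...,1]>130);sub[:, :285]=0;sub[:,370:]=0;sub[:210]=0;sub[280:]=0
m[sub]=255
cs,h=cv2.findContours(m,cv2.RETR_CCOMP,cv2.CHAIN_APPROX_NONE)
for i,c in enumerate(cs):
    if cv2.contourArea(c)>30:
        r=cv2.minAreaRect(c);P=np.array([onz(d,*q,80) for q in cv2.boxPoints(r)]);print('hatch',h[0][i],r,P.mean(0),P)
        if h[0][i][3]>=0: e=cv2.fitEllipse(c);print('ell',e,onz(d,*e[0],83))
E
python3 m1.py
```

```text
top (228, 235, 6, 9) 24.5 ((230.3000030517578, 239.1000213623047), (3.7947328090667725, 8.854375839233398), 18.434947967529297)
top (233, 193, 11, 11) 44.0 ((238.25001525878906, 198.75001525878906), (12.727922439575195, 4.949747562408447), 45.0)
top (225, 167, 7, 6) 16.0 ((227.55172729492188, 170.12069702148438), (7.056422710418701, 3.899601936340332), 21.801410675048828)
top (121, 88, 9, 9) 38.5 ((125.25000762939453, 92.25), (9.192388534545898, 5.656853675842285), 45.0)
scene (471, 338, 13, 16) 128.5 ((477.2846984863281, 345.72308349609375), (11.411194801330566, 15.256272315979004), 7.125016689300537)
scene (386, 282, 12, 12) 97.0 ((391.5, 287.5), (11.0, 11.0), 90.0)
scene (400, 241, 8, 25) 98.0 ((403.80657958984375, 252.9377899169922), (24.210660934448242, 6.754251480102539), 87.27368927001953)
scene (427, 224, 11, 17) 108.5 ((432.4053955078125, 232.0675811767578), (8.713146209716797, 17.09749412536621), 9.462322235107422)
((234.4569091796875, 241.2672576904297), (22.05948257446289, 28.75611114501953), 23.198591232299805)
[[442.83338905 318.01233934  22.        ]
 [518.61366077 288
[... 346 characters left out ...]
6384887695, 60.34598922729492), 84.5596694946289) [462.32446377  12.46690539  80.        ] [[497.63030435  98.73715264  80.        ]
 [512.50930625 -66.28273786  80.        ]
 [426.86343844 -72.75485843  80.        ]
 [412.29480604  90.1680652   80.        ]]
hatch [ 3 -1 -1  1] ((325.5, 241.0), (24.748735427856445, 28.991374969482422), 45.0) [461.69111271  13.59477858  80.        ] [[457.68006523  65.45126644  80.        ]
 [513.75013687   9.13551366  80.        ]
 [465.30127466 -38.24386047  80.        ]
 [410.03297409  18.03619468  80.        ]]
ell ((325.8557434082031, 241.0085906982422), (22.53533935546875, 30.506656646728516), 83.67233276367188) [461.16371729  12.66755195  83.        ]
```

```bash
cat >> h.py <<'E'
from scipy.spatial.transform import Rotation as Ro
def tool():
    o=get_obs(); return np.array(o['ee_pos']),Ro.from_rotvec(o['orientation']).as_matrix(),o
def to(P,yawz=None):
    """shift to world TCP P in tool axes (cm), and turn about world z (deg) for tool z yaw"""
    p,R,o=tool(); print('TCP',p.round(2),'q',np.round(o['qpos'],3),'t',o['t'],'F',np.round(o['ft_force'],1),'w',round(o['width'],1))
    print('tool axes',R.T.round(3).tolist(),'yaw z',np.degrees(np.arctan2(R[1,2],R[0,2])).round(2))
    print('shift tool cm',(R.T@(np.array(P)-p)/10).round(3))
    if yawz is not None:
        # target rotation: x down, z at yawz
        z=np.array([np.cos(yawz),np.sin(yawz),0]);x=np.array([0,0,-1.]);T=np.c_[x,np.cross(z,x),z]
        print('turn deg',np.degrees(Ro.from_matrix(R.T@T).as_rotvec()).round(2))
E
python3 - <<'E'
from h import *
to([468,268,180],np.radians(68.5));to([468,268,180],np.radians(-111.5))
t=load('top0');s=load('scene0')
# triangulate key grip centre: top of key at z=70 & mid
print(onz(t,230.5,239.3,65), onz(s,432.4,232,50))
E
```

```text
TCP [186.8  595.97 201.78] q [ 1.248  0.424  1.63   0.     1.089 -0.019] t 0.15 F [ 0.1 -0.1 -0.3] w 87.4
tool axes [[-0.0, -0.001, -1.0], [-0.954, 0.299, 0.0], [0.299, 0.954, -0.001]] yaw z 72.59
shift tool cm [  2.204 -36.644 -22.881]
turn deg [ 4.09 -0.07  0.  ]
TCP [186.8  595.97 201.78] q [ 1.248  0.424  1.63   0.     1.089 -0.019] t 0.15 F [ 0.1 -0.1 -0.3] w 87.4
tool axes [[-0.0, -0.001, -1.0], [-0.954, 0.299, 0.0], [0.299, 0.954, -0.001]] yaw z 72.59
shift tool cm [  2.204 -36.644 -22.881]
turn deg [-1.7591e+02 -0.0000e+00 -1.0000e-01]
[469.1269994  276.33858999  65.        ] [474.2081245  277.76099421  50.        ]
```

```bash
python3 -m crank '[[[0,-3.6,-2.3],[0,0,0],8.7],[[0,-3.6,-2.3],[0,0,0],8.7],[[0,-3.6,-2.3],[0,0,0],8.7],[[0,-3.6,-2.3],[0,0,0],8.7],[[0,-3.6,-2.3],[0,0,0],8.7]]'; python3 -m crank '[[[0,-3.6,-2.3],[0,0,0],8.7],[[0,-3.6,-2.3],[0,0,0],8.7],[[0,-3.6,-2.3],[0,0,0],8.7],[[0,-3.6,-2.3],[0,0,0],8.7],[[0,-3.6,-2.3],[4.1,0,0],8.7]]'
python3 - <<'E'
from h import *
to([470,275,150],np.radians(68.5))
snap('wrist','w1')
E
```

```text
t: 0.78
ee_pos: [324.9, 431.6, 202.2]
orientation: [-0.983, 1.338, 0.983]
ft_force: [0.4, -0.0, -0.5]
width: 87.1
t: 1.4
ee_pos: [462.3, 268.0, 202.3]
orientation: [-0.927, 1.364, 0.927]
ft_force: [0.0, 0.5, -0.6]
width: 87.1
TCP [462.32 268.   202.26] q [ 0.503  0.291  1.83   0.     1.021 -0.691] t 1.4 F [ 0.   0.5 -0.6] w 87.1
tool axes [[-0.0, -0.0, -1.0], [-0.93, 0.368, 0.0], [0.368, 0.93, -0.0]] yaw z 68.4
shift tool cm [ 5.225 -0.457  0.934]
turn deg [-0.1  -0.01 -0.01]
```

View pics/w1.png

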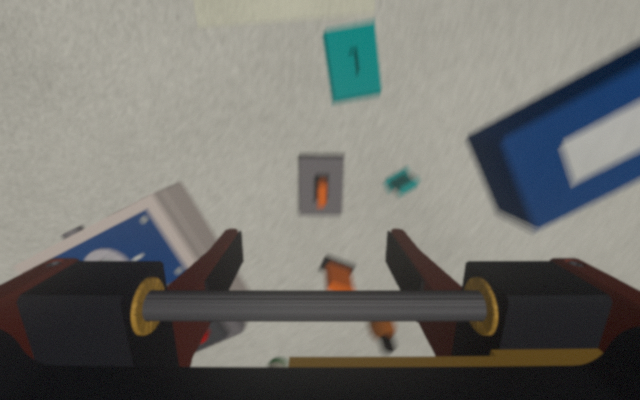

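```bash
cat > m2.py <<'E'
from h import *
import sys
f=sys.argv[1]; x0,y0,x1,y1=map(int,sys.argv[2:6])
d=load(f);im=d['pixels'];hsv=cv2.cvtColor(im,cv2.COLOR_RGB2HSV)
roi=np.zeros(im.shape[:2],np.uint8);roi[y0:y1,x0:x1]=255
o=cv2.inRange(hsv,(4,140,70),(18,255,255))&roi
m=((im.max(2)<125).astype(np.uint8)*255|o)&roi
for nm,mm,z in(('block',m,22),('orange',o,68)):
    cs,_=cv2.findContours(mm,cv2.RETR_EXTERNAL,cv2.CHAIN_APPROX_NONE)
    c=max(cs,key=cv2.contourArea);r=cv2.minAreaRect(c);print(nm,r)
    P=np.array([onz(d,*q,z) for q in cv2.boxPoints(r)]);print(P.round(1).tolist(),P.mean(0).round(1),[round(np.linalg.norm(P[i]-P[i-1]),1) for i in range(4)])
    e=P-np.roll(P,1,0)
    print('edge yaws',np.degrees(np.arctan2(e[:,1],e[:,0])).round(1))
c,_=ray(d,320,200);print('cam',c)
cv2.imwrite('pics/crop_'+f+'.png',cv2.resize(im[y0:y1,x0:x1],None,fx=5,fy=5,interpolation=cv2.INTER_CUBIC)[:,:,::-1])
E
python3 m2.py w1 285 140 360 225
```

```text
block ((320.5, 184.0), (60.0, 45.0), 90.0)
[[423.6, 261.2, 22.0], [444.3, 313.4, 22.0], [518.1, 286.3, 22.0], [496.2, 231.1, 22.0]] [470.6 273.   22. ] [np.float64(78.6), np.float64(56.2), np.float64(78.6), np.float64(59.4)]
edge yaws [ 157.5   68.4  -20.1 -111.6]
orange ((321.5, 192.5), (9.0, 27.0), 0.0)
[[482.6, 262.9, 68.0], [453.5, 274.4, 68.0], [457.2, 283.8, 68.0], [486.4, 272.5, 68.0]] [469.9 273.4  68. ] [np.float64(10.3), np.float64(31.4), np.float64(10.0), np.float64(31.4)]
edge yaws [-111.6  158.5   68.4  -21. ]
cam [395.50743537 293.81763767 386.4724483 ]
```

View pics/crop_w1.png

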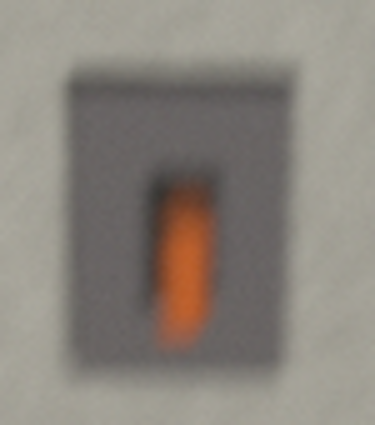

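Run:
```python
from h import *
to([472.2,272.6,36],np.radians(68.4))
t=load('top0');d=load('w1');print(onz(t,243,206,10),onz(d,338,262,10))
```

```text
TCP [464.96 265.13 202.36] q [ 0.497  0.292  1.829 -0.002  1.02  -0.69 ] t 1.45 F [ 2.1 -1.8 -0. ] w 86.9
tool axes [[0.002, -0.001, -1.0], [-0.928, 0.373, -0.002], [0.373, 0.928, -0.001]] yaw z 68.12
shift tool cm [16.636 -0.361  0.977]
turn deg [-0.28 -0.05  0.11]
[572.34899828 254.13338947  10.        ] [587.15870188 254.69415094  10.        ]
```

```bash
python3 -m crank '[[[2,-0.18,0.49],[0,0,0],4],[[2,-0.18,0.49],[0,0,0],4],[[0,0,0],[0,0,0],4],[[0,0,0],[0,0,0],4]]';  python3 - <<'E'
from h import *
to([472.2,272.6,36],np.radians(68.4))
snap('wrist','w2')
E
python3 m2.py w2 270 140 380 250
```

```text
t: 1.95
ee_pos: [468.6, 277.2, 162.8]
orientation: [-0.929, 1.364, 0.929]
ft_force: [-0.1, 0.1, 0.5]
width: 50.4
TCP [468.57 277.17 162.8 ] q [ 0.512  0.357  1.84  -0.     0.944 -0.683] t 1.95 F [-0.1  0.1  0.5] w 50.4
tool axes [[0.0, 0.0, -1.0], [-0.93, 0.366, -0.0], [0.366, 0.93, 0.0]] yaw z 68.51
shift tool cm [12.68  -0.504 -0.293]
turn deg [0.11 0.   0.  ]
block ((314.0, 186.0), (68.0, 50.0), 90.0)
[[421.1, 265.4, 22.0], [441.5, 317.0, 22.0], [516.4, 289.5, 22.0], [494.6, 234.4, 22.0]] [468.4 276.6  22. ] [np.float64(79.8), np.float64(55.6), np.float64(79.8), np.float64(59.2)]
edge yaws [ 157.2   68.5  -20.2 -111.5]
orange ((314.0, 195.5), (31.0, 10.0), 90.0)
[[450.6, 278.3, 68.0], [454.2, 287.4, 68.0], [483.7, 275.9, 68.0], [480.1, 266.6, 68.0]] [467.1 277.1  68. ] [np.float64(31.7), np.float64(9.8), np.float64(31.7), np.float64(10.1)]
edge yaws [ 158.2   68.5  -21.3 -111.5]
cam [401.66451943 302.84233971 346.97446742]
```

View pics/w2.png

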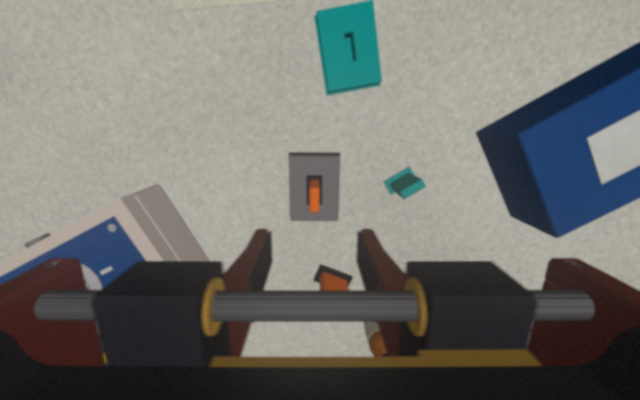

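```bash
python3 -m crank '[[[5,-0.15,-0.03],[0,0,0],4],[[5,0,0],[0,0,0],4],[[2.7,0,0],[0,0,0],4],[[0,0,0],[0,0,0],4],[[0,0,0],[0,0,0],4]]'; python3 -m crank '[[[0,0,0],[0,0,0],0.4],[[0,0,0],[0,0,0],0.4],[[0,0,0],[0,0,0],0.4],[[0,0,0],[0,0,0],0.4]]';python3 - <<'E'
from h import *
to([472.2,272.6,36],np.radians(68.4))
snap('wrist','w3')
E
```

```text
t: 2.62
ee_pos: [470.8, 276.8, 36.8]
orientation: [-0.928, 1.362, 0.928]
ft_force: [-0.0, 0.1, 0.8]
width: 40.0
t: 3.12
ee_pos: [470.1, 276.4, 35.8]
orientation: [-0.928, 1.363, 0.928]
ft_force: [-0.6, -0.3, 5.4]
width: 9.4
TCP [470.12 276.35  35.84] q [ 0.51   0.558  1.898  0.     0.685 -0.686] t 3.125 F [-0.6 -0.3  5.4] w 9.4
tool axes [[0.001, 0.0, -1.0], [-0.93, 0.367, -0.0], [0.367, 0.93, 0.001]] yaw z 68.5
shift tool cm [-0.016 -0.331 -0.273]
turn deg [0.1  0.03 0.02]
```

View pics/w3.png

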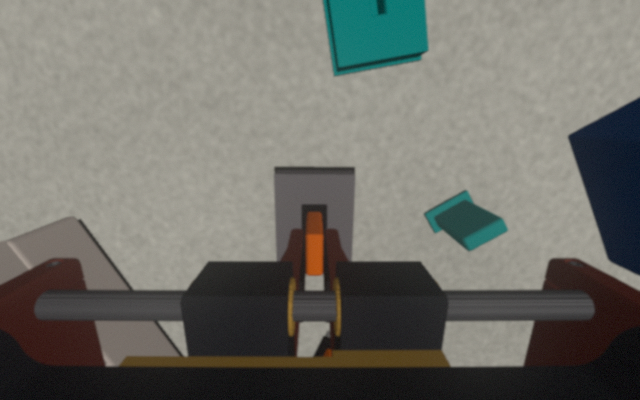

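```bash
python3 -m crank '[[[-3,0,0],[0,0,0],0.4],[[-4.5,0,0],[0,0,0],0.4],[[-4.5,0,0],[0,0,0],0.4],[[-4.5,0,0],[0,0,0],0.4],[[0,0,0],[0,0,0],0.4]]';python3 - <<'E'
from h import *
to([461,12.7,200],np.radians(100))
snap('wrist','w4');snap('scene','s4')
p,R,o=tool(); print(proj(load('w4'),p),proj(load('s4'),p), proj(load('s4'),p-[0,0,30]))
im=load('s4')['pixels'];u,v=proj(load('s4'),p).astype(int)
cv2.imwrite('pics/s4c.png',cv2.resize(im[v-50:v+40,u-50:u+50],None,fx=6,fy=6,interpolation=cv2.INTER_CUBIC)[:,:,::-1])
E
```

```text
t: 3.8
ee_pos: [471.8, 277.3, 203.8]
orientation: [-0.928, 1.357, 0.927]
ft_force: [0.7, 0.6, -1.1]
width: 9.9
TCP [471.84 277.28 203.78] q [ 0.51   0.305  1.806 -0.     1.024 -0.686] t 3.8 F [ 0.7  0.6 -1.1] w 9.9
tool axes [[0.006, 0.003, -1.0], [-0.93, 0.367, -0.004], [0.367, 0.93, 0.005]] yaw z 68.49
shift tool cm [  0.285  -8.689 -25.015]
turn deg [-31.51   0.22   0.32]
[311.96279618 227.56660596] [442.37045187 184.07118748] [440.2993472  194.05572663]
```

View pics/w4.png

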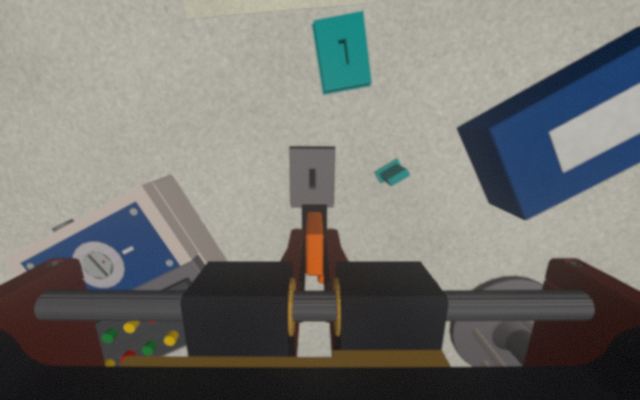

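View pics/s4c.png

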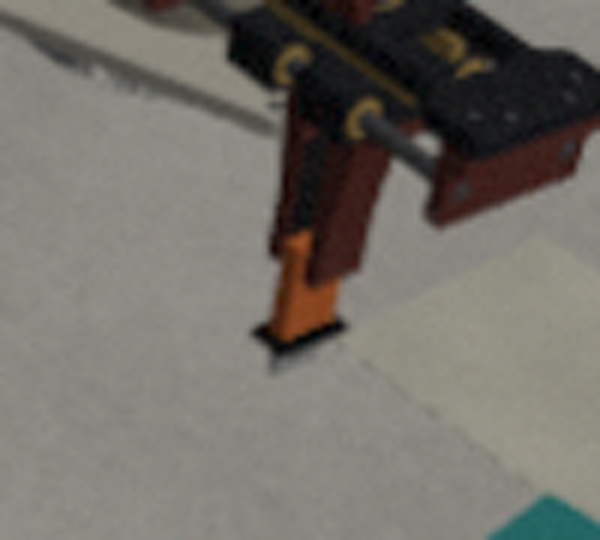

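Run:
```python
from h import *
d=load('w4');p,R,o=tool()
im=d['pixels'];x0,y0,x1,y1=270,130,360,290
cv2.imwrite('pics/w4c.png',cv2.resize(im[y0:y1,x0:x1],None,fx=5,fy=5,interpolation=cv2.INTER_CUBIC)[:600,:,::-1])
hs=cv2.cvtColor(im,cv2.COLOR_RGB2HSV)
g=im.max(2)
print('col profile row178',g[178,300:326].tolist());print('row profile col312',g[140:215,312].tolist())
print(onz(d,312,177.5,22))
for a in(-17,17):
  for b in(-9,9): print(a,b,proj(d,p+R@np.array([10,-a,b])))
print('grip top',[proj(d,p+R@np.array([-34,-a,b])) for a in(-13,) for b in(-5,5)],[proj(d,p+R@np.array([10,-a,b])) for a in(-13,) for b in(-5,5)])
```

```text
col profile row178 [109, 110, 109, 109, 110, 108, 110, 105, 99, 79, 64, 58, 57, 58, 65, 82, 98, 108, 110, 110, 110, 108, 111, 109, 111, 111]
row profile col312 [178, 178, 177, 175, 171, 151, 109, 80, 84, 97, 108, 109, 110, 111, 109, 112, 110, 111, 112, 112, 111, 110, 110, 110, 110, 110, 110, 105, 91, 70, 58, 56, 57, 54, 55, 57, 54, 55, 57, 54, 55, 54, 57, 54, 58, 63, 71, 76, 87, 98, 105, 111, 110, 108, 111, 110, 110, 109, 107, 107, 108, 107, 106, 100, 81, 63, 57, 49, 54, 55, 63, 79, 107, 120, 123]
[468.56676847 276.18835803  22.        ]
-17 -9 [299.18191163 199.9809217 ]
-17 9 [324.65441356 199.92798141]
17 -9 [299.8504238  244.41950831]
17 9 [324.22913958 244.35156305]
grip top [array([302.95175672, 227.31344188]), array([320.6792438 , 227.26889276])] [array([304.89581761, 205.40289468]), array([318.97359312, 205.3724165 ])]
```

View pics/w4c.png

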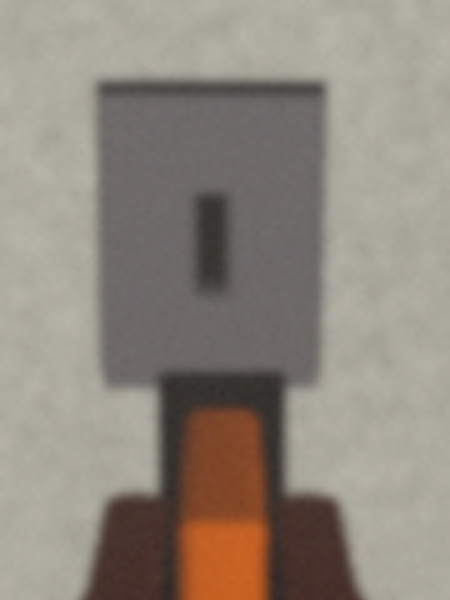

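```bash
cat > m3.py <<'E'
from h import *
p,R,o=tool(); snap('wrist','w5');d=load('w5');im=d['pixels'];print(p,R.T.round(4).tolist(),o['qvel'].round(3))
g=im.max(2)
print('pocket rows col312',g[160:200,312].tolist());print('collar',g[200:215,305].tolist(), g[215,296:332].tolist())
print('top edge orange R',im[220:245,314,0].tolist(),'cols r238',im[238,298:332,0].tolist())
for a in(-17,17):
  for b in(-9,9): print(a,b,proj(d,p+R@np.array([10,-a,b])))
print('grip top',[proj(d,p+R@np.array([-34,-a,b])) for a in(-13,) for b in(-5,5)],[proj(d,p+R@np.array([10,-a,b])) for a in(-13,) for b in(-5,5)])
E
python3 m3.py
```

```text
[469.5881732  276.0122098  200.12132124] [[0.0, -0.0, -1.0], [-0.9304, 0.3666, -0.0], [0.3666, 0.9304, -0.0]] [-0.002  0.027  0.021  0.001  0.    -0.002]
pocket rows col312 [109, 110, 109, 111, 110, 110, 112, 110, 108, 108, 99, 85, 74, 67, 65, 67, 66, 66, 67, 65, 66, 67, 66, 63, 67, 67, 65, 67, 71, 78, 86, 94, 102, 107, 107, 107, 108, 109, 107, 109]
collar [107, 109, 108, 98, 78, 59, 54, 52, 52, 51, 54, 52, 51, 51, 53] [172, 172, 173, 170, 159, 128, 85, 59, 52, 57, 69, 90, 107, 116, 121, 123, 124, 124, 126, 127, 128, 129, 132, 134, 133, 108, 78, 57, 52, 59, 90, 131, 158, 168, 168, 166]
top edge orange R [128, 127, 126, 127, 129, 127, 128, 130, 126, 131, 126, 129, 132, 142, 166, 184, 193, 194, 196, 194, 195, 196, 194, 195, 196] cols r238 [69, 69, 72, 70, 66, 59, 69, 99, 134, 161, 179, 191, 195, 195, 194, 194, 196, 194, 197, 199, 198, 198, 194, 187, 165, 125, 80, 62, 63, 70, 70, 71, 70, 70]
-17 -9 [302.00371028 203.67843096]
-17 9 [327.85441219 203.66053921]
17 -9 [302.55199709 248.66146838]
17 9 [327.29221898 248.64516654]
grip top [array([306.14486878, 232.16921941]), array([324.21030457, 232.15705152])] [array([307.78478646, 209.1754918 ]), array([322.07156721, 209.1656609 ])]
```

```bash
python3 -m crank '[[[0,-1.77,-4.96],[0,0,0],0.4],[[0,-1.77,-4.96],[0,0,0],0.4],[[0,-1.77,-4.96],[0,0,0],0.4],[[0,-1.77,-4.96],[0,0,0],0.4],[[0,-1.77,-4.96],[0,0,0],0.4]]';python3 -m crank '[[[0,0,0],[-10.5,0,0],0.4],[[0,0,0],[-10.5,0,0],0.4],[[0,0,0],[-10.5,0,0],0.4],[[0,0,0],[0,0,0],0.4],[[0,0,0],[0,0,0],0.4]]';python3 - <<'E'
from h import *
to([461,12.7,200],np.radians(100))
snap('wrist','w6')
d=load('w5');print('pocket',onz(d,312,180.8,22))
E
```

```text
t: 4.58
ee_pos: [459.9, 11.4, 198.7]
orientation: [-0.928, 1.366, 0.93]
ft_force: [0.0, 0.1, -1.4]
width: 9.6
t: 5.2
ee_pos: [460.7, 13.0, 199.5]
orientation: [-1.333, 1.125, 1.336]
ft_force: [-0.2, -0.1, -0.7]
width: 10.1
TCP [460.67  13.04 199.48] q [ 0.002  0.185  1.982 -0.     0.976 -1.739] t 5.2 F [-0.2 -0.1 -0.7] w 10.1
tool axes [[-0.002, -0.0, -1.0], [-0.985, -0.17, 0.002], [-0.17, 0.985, 0.0]] yaw z 99.79
shift tool cm [-0.052 -0.027 -0.04 ]
turn deg [-0.21  0.02 -0.11]
pocket [468.52049435 272.99428504  22.        ]
```

View pics/w6.png

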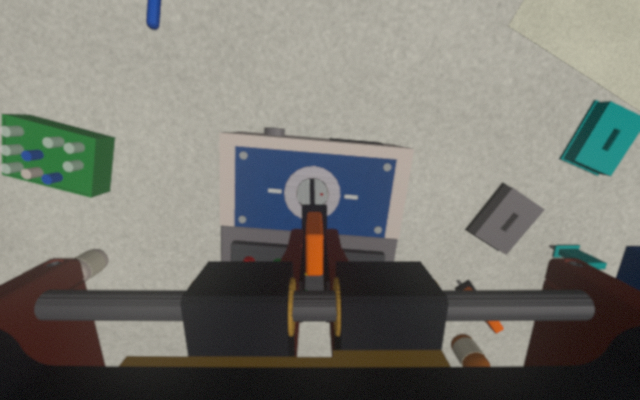

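```bash
cat > m4.py <<'E'
from h import *
import sys
d=load(sys.argv[1]);im=d['pixels']
x0,y0,x1,y1=270,140,360,230
cv2.imwrite('pics/'+sys.argv[1]+'c.png',cv2.resize(im[y0:y1,x0:x1],None,fx=6,fy=6,interpolation=cv2.INTER_CUBIC)[:,:,::-1])
hsv=cv2.cvtColor(im,cv2.COLOR_RGB2HSV)
b=((hsv[...,0]>100)&(hsv[...,0]<130)&(hsv[...,1]>120)).astype(np.uint8)
# ring outer boundary points: along radial lines from centre
c0=np.array([313.,193.]);pts=[]
bl=cv2.GaussianBlur(hsv[...,1].astype(np.float32),(3,3),0)
for a in np.radians(np.arange(0,360,4)):
    dirn=np.array([np.cos(a),np.sin(a)]);rr=np.arange(20,38,.25)
    q=c0+rr[:,None]*dirn
    v=cv2.remap(bl,q[:,0].astype(np.float32)[None],q[:,1].astype(np.float32)[None],cv2.INTER_LINEAR)[0]
    k=np.where((v[:-1]<90)&(v[1:]>=90))[0]
    if len(k) and q[k[0],1]<207: pts.append(q[k[0]])
W=np.array([onz(d,*p,83)[:2] for p in pts])
A=np.c_[2*W,np.ones(len(W))]
for it in range(3):
    s=np.linalg.lstsq(A,(W**2).sum(1),rcond=None)[0];c=s[:2];r=np.sqrt(s[2]+c@c);res=np.linalg.norm(W-c,axis=1)-r
    keep=abs(res)<1.2;W=W[keep];A=A[keep]
print('ring',c,'r',r,'rms',res.std(),len(W))
# slot: dark pixels within head
g=im.max(2).astype(float)
ys,xs=np.mgrid[y0:y1,x0:x1]
sel=[]
for y in range(170,204):
    row=g[y,300:327]; w=np.clip(110-row,0,None); 
    if w.max()>25: sel.append((y,300+(w*np.arange(27)).sum()/w.sum(),w.max()))
print([(a,round(b,1),int(c_)) for a,b,c_ in sel])
E
python3 m4.py w6
```

```text
ring [462.3924646   10.17003786] r 30.6177528789929 rms 0.15092313310997144 59
[(179, np.float64(311.6), 45), (180, np.float64(311.7), 58), (181, np.float64(311.7), 63), (182, np.float64(311.7), 62), (183, np.float64(311.7), 65), (184, np.float64(311.6), 62), (185, np.float64(311.6), 65), (186, np.float64(311.6), 65), (187, np.float64(311.7), 61), (188, np.float64(311.7), 62), (189, np.float64(311.7), 63), (190, np.float64(311.7), 65), (191, np.float64(311.8), 63), (192, np.float64(311.8), 67), (193, np.float64(311.9), 68), (194, np.float64(311.8), 65), (195, np.float64(311.9), 66), (196, np.float64(311.8), 64), (197, np.float64(311.8), 65), (198, np.float64(311.9), 68), (199, np.float64(311.8), 65), (200, np.float64(311.9), 63), (201, np.float64(311.9), 67), (202, np.float64(312.0), 64), (203, np.float64(312.0), 66)]
```

```bash
ls pics | tail -3
```

```text
w6c.png
wrist0.npz
wrist0.png
```

View pics/w6c.png

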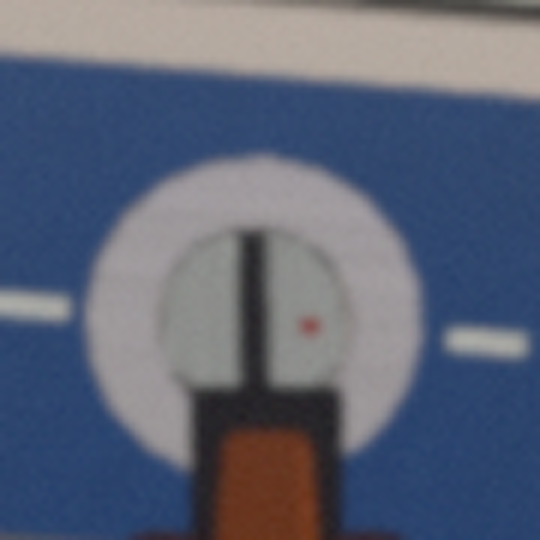

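Run:
```python
from h import *
d=load('w6')
for z in(83,80):
    a=onz(d,311.65,181,z);b=onz(d,312.0,203,z);v=a-b
    print(z,a,b,'yaw',np.degrees(np.arctan2(-v[1],-v[0])))
p=np.array([460.67,13.04,199.48]);R=np.array([[-0.002,0,-1],[-0.985,-.17,.002],[-.17,.985,0]]).T
print([proj(d,p+R@np.array([10,17,b])) for b in(-9,9)],[proj(d,p+R@np.array([-34,13,b])) for b in(-5,5)])
V=np.array(d['view']);print(-V[:3,:3].T@V[:3,3], R.T@(-V[:3,:3].T@V[:3,3]-p))
c=np.array([462.39,10.17,83]);
for z in (83,): print('ring c rel to slot line')
im=d['pixels'];g=im.max(2);print(g[207,296:334].tolist());print(im[225,300:330,0].tolist());print(im[198:225,306].max(1).tolist(),im[220:245,314,0].tolist())
```

```text
83 [448.94537675   7.74137638  83.        ] [472.63937703  12.1453371   83.        ] yaw 10.52930762507812
80 [449.53149905   7.81856061  80.        ] [473.46180989  12.26644394  80.        ] yaw 10.529307625078104
[array([302.23583487, 204.18468186]), array([328.06210072, 204.16480853])] [array([306.44002385, 232.79496253]), array([324.4857131 , 232.78056493])]
[3.90177026e+02 2.39522756e-03 3.83799086e+02] [-184.17809988   72.02061032   -0.85823513]
ring c rel to slot line
[156, 158, 157, 153, 143, 114, 72, 46, 43, 39, 38, 40, 39, 42, 39, 39, 44, 42, 40, 41, 42, 43, 40, 39, 42, 44, 41, 38, 44, 47, 78, 118, 146, 156, 158, 156, 158, 155]
[40, 41, 37, 36, 42, 58, 80, 96, 103, 103, 103, 104, 104, 104, 103, 105, 105, 104, 103, 107, 115, 114, 93, 62, 41, 39, 35, 40, 42, 43]
[141, 139, 140, 141, 137, 125, 92, 55, 42, 38, 43, 39, 42, 41, 44, 50, 55, 58, 61, 61, 61, 65, 70, 71, 73, 77, 77] [104, 103, 107, 104, 104, 103, 104, 102, 104, 104, 104, 104, 107, 122, 145, 167, 180, 187, 190, 190, 193, 192, 191, 192, 192]
```

```bash
python3 -m crank '[[[3,-0.12,-0.21],[-0.7,0,0],0.4],[[3,0,0],[0,0,0],0.4],[[1.6,0,0],[0,0,0],0.4],[[0,0,0],[0,0,0],0.4],[[0,0,0],[0,0,0],0.4]]';python3 -m crank '[[[0,0,0],[0,0,0],0.4],[[0,0,0],[0,0,0],0.4]]';python3 - <<'E'
from h import *
to([462.2,11.1,112],np.radians(100.5))
p,R,o=tool()
snap('wrist','w7');snap('scene','s7')
d=load('w7')
for nm,a,h in(('collar',17,10),('griptop',13,-34),('tip',10,30)):
    print(nm,[proj(d,p+R@np.array([h,a,b])).round(1) for b in((-9,9) if h==10 else (-5,5))])
im=d['pixels'];cv2.imwrite('pics/w7c.png',cv2.resize(im[130:250,250:380],None,fx=5,fy=5,interpolation=cv2.INTER_CUBIC)[:,:,::-1])
s=load('s7');u,v=proj(s,p).astype(int)
cv2.imwrite('pics/s7c.png',cv2.resize(s['pixels'][v-40:v+40,u-50:u+50],None,fx=6,fy=6,interpolation=cv2.INTER_CUBIC)[:,:,::-1])
E
```

```text
t: 5.88
ee_pos: [463.3, 11.2, 124.9]
orientation: [-1.345, 1.115, 1.344]
ft_force: [0.1, -0.1, -0.5]
width: 9.8
t: 6.12
ee_pos: [463.3, 11.1, 125.0]
orientation: [-1.346, 1.114, 1.344]
ft_force: [0.1, 0.1, 0.4]
width: 9.6
TCP [463.3   11.14 125.01] q [-2.000e-03  3.070e-01  2.038e+00 -0.000e+00  7.960e-01 -1.759e+00] t 6.125 F [0.1 0.1 0.4] w 9.6
tool axes [[0.001, -0.0, -1.0], [-0.983, -0.185, -0.001], [-0.185, 0.983, -0.0]] yaw z 100.68
shift tool cm [1.301 0.111 0.016]
turn deg [ 0.18 -0.01  0.07]
collar [array([302.2, 204.2]), array([328.1, 204.2])]
griptop [array([306.4, 232.9]), array([324.5, 232.9])]
tip [array([308.5, 205.9]), array([321.5, 205.9])]
```

View pics/w7c.png

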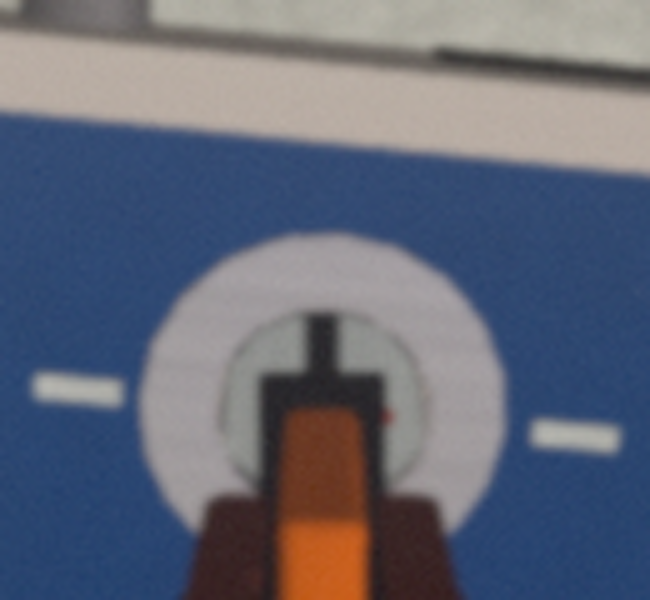

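View pics/s7c.png

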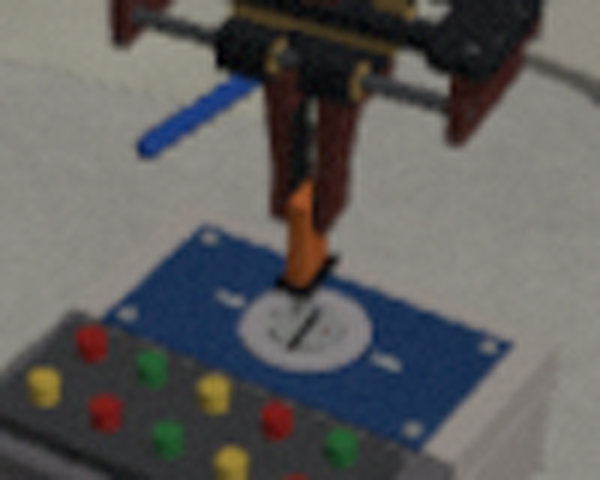

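```bash
python3 -m crank '[[[0.6,0.1,0],[0,0,0],0.4],[[0.6,0,0],[0,0,0],0.4],[[0,0,0],[0,0,0],0.4],[[0,0,0],[0,0,0],0.4]]';python3 -m crank '[[[0.15,0,0],[0,0,0],0.4],[[0,0,0],[0,0,0],0.4],[[0.15,0,0],[0,0,0],0.4],[[0,0,0],[0,0,0],0.4]]'
```

```text
t: 6.72
ee_pos: [461.8, 11.0, 112.2]
orientation: [-1.345, 1.115, 1.346]
ft_force: [0.1, 0.9, -1.2]
width: 9.8
t: 7.22
ee_pos: [461.8, 11.0, 109.3]
orientation: [-1.345, 1.115, 1.345]
ft_force: [-0.0, -0.3, -0.4]
width: 9.8
```

```bash
python3 -m crank '[[[0.15,0,0],[0,0,0],0.4],[[0,0,0],[0,0,0],0.4],[[0,0,0],[0,0,0],0.4]]';python3 -m crank '[[[0.15,0,0],[0,0,0],0.4],[[0,0,0],[0,0,0],0.4],[[0,0,0],[0,0,0],0.4]]';python3 -m crank '[[[0.15,0,0],[0,0,0],0.4],[[0,0,0],[0,0,0],0.4],[[0,0,0],[0,0,0],0.4]]'
```

```text
t: 7.6
ee_pos: [461.8, 10.9, 107.9]
orientation: [-1.345, 1.115, 1.345]
ft_force: [0.2, 0.4, 0.1]
width: 9.7
t: 7.98
ee_pos: [462.0, 11.0, 106.5]
orientation: [-1.345, 1.115, 1.345]
ft_force: [-0.9, -0.1, 3.6]
width: 9.4
t: 8.35
ee_pos: [462.0, 11.0, 105.0]
orientation: [-1.345, 1.115, 1.345]
ft_force: [-1.1, -0.1, 5.2]
width: 9.8
```

```bash
python3 -m crank '[[[0.2,0,0],[0,0,0],0.4],[[0.2,0,0],[0,0,0],0.4],[[0,0,0],[0,0,0],0.4],[[0,0,0],[0,0,0],0.4]]';python3 -m crank '[[[0,0,0],[5,0,0],0.4],[[0,0,0],[5,0,0],0.4],[[0,0,0],[0,0,0],0.4]]';python3 -c "
from h import *
to([462,11,101]);print(get_obs()['moment'])"
```

```text
t: 8.85
ee_pos: [462.1, 10.9, 101.2]
orientation: [-1.346, 1.115, 1.345]
ft_force: [-1.5, -0.4, 7.9]
width: 10.1
t: 9.22
ee_pos: [462.3, 11.0, 101.3]
orientation: [-1.218, 1.203, 1.217]
ft_force: [-0.1, 0.1, 8.7]
width: 9.9
TCP [462.34  10.97 101.28] q [-2.000e-03  3.490e-01  2.053e+00 -0.000e+00  7.390e-01 -1.584e+00] t 9.225 F [-0.1  0.1  8.7] w 9.9
tool axes [[0.001, -0.0, -1.0], [-1.0, -0.011, -0.001], [-0.011, 1.0, -0.0]] yaw z 90.65
shift tool cm [0.028 0.034 0.003]
[0.06551767 0.25879534 0.03581089]
```

```bash
python3 -m crank '[[[0,0,0],[6,0,0],0.4],[[0,0,0],[6,0,0],0.4],[[0,0,0],[6,0,0],0.4],[[0,0,0],[6,0,0],0.4],[[0,0,0],[0,0,0],0.4]]';python3 -c "
from h import *
to([462,11,101]);print(get_obs()['moment'])"; python3 -m crank '[[[0,0,0],[6,0,0],0.4],[[0,0,0],[6,0,0],0.4],[[0,0,0],[6,0,0],0.4],[[0,0,0],[6,0,0],0.4],[[0,0,0],[0,0,0],0.4]]';python3 -c "
from h import *
to([462,11,101]);print(get_obs()['moment'])"
```

```text
t: 9.85
ee_pos: [462.3, 11.0, 101.3]
orientation: [-0.904, 1.374, 0.903]
ft_force: [-0.3, -0.6, 7.2]
width: 9.8
TCP [462.33  10.97 101.29] q [-2.000e-03  3.490e-01  2.053e+00 -0.000e+00  7.390e-01 -1.165e+00] t 9.85 F [-0.3 -0.6  7.2] w 9.8
tool axes [[0.001, -0.0, -1.0], [-0.918, 0.397, -0.001], [0.397, 0.918, 0.0]] yaw z 66.63
shift tool cm [ 0.029  0.031 -0.011]
[-0.02928386  0.28240199  0.04283411]
t: 10.48
ee_pos: [462.4, 11.0, 101.3]
orientation: [-0.582, 1.49, 0.582]
ft_force: [-1.2, 0.4, 9.0]
width: 9.8
TCP [462.37  10.97 101.3 ] q [-2.000e-03  3.490e-01  2.053e+00  0.000e+00  7.390e-01 -7.460e-01] t 10.475 F [-1.2  0.4  9. ] w 9.8
tool axes [[0.001, 0.0, -1.0], [-0.677, 0.736, -0.001], [0.736, 0.677, 0.001]] yaw z 42.63
shift tool cm [ 0.03   0.027 -0.025]
[-0.02478635  0.26737324  0.02404312]
```

```bash
python3 -m crank '[[[0,0,0],[6,0,0],0.4],[[0,0,0],[6,0,0],0.4],[[0,0,0],[5,0,0],0.4],[[0,0,0],[0,0,0],0.4]]';python3 -c "
from h import *
to([462,11,101]);print(get_obs()['moment']);snap('wrist','w8')
im=load('w8')['pixels'];cv2.imwrite('pics/w8c.png',cv2.resize(im[130:250,250:380],None,fx=5,fy=5,interpolation=cv2.INTER_CUBIC)[:,:,::-1])"
```

```text
t: 10.98
ee_pos: [462.3, 11.0, 101.3]
orientation: [-0.351, 1.541, 0.351]
ft_force: [-1.5, 0.2, 8.4]
width: 9.8
TCP [462.3   10.98 101.26] q [-2.000e-03  3.490e-01  2.053e+00 -0.000e+00  7.390e-01 -4.500e-01] t 10.975 F [-1.5  0.2  8.4] w 9.8
tool axes [[0.001, -0.0, -1.0], [-0.433, 0.901, -0.0], [0.901, 0.433, 0.001]] yaw z 25.65
shift tool cm [ 0.026  0.015 -0.027]
[-0.00455857  0.24406122 -0.00135209]
```

View pics/w8c.png

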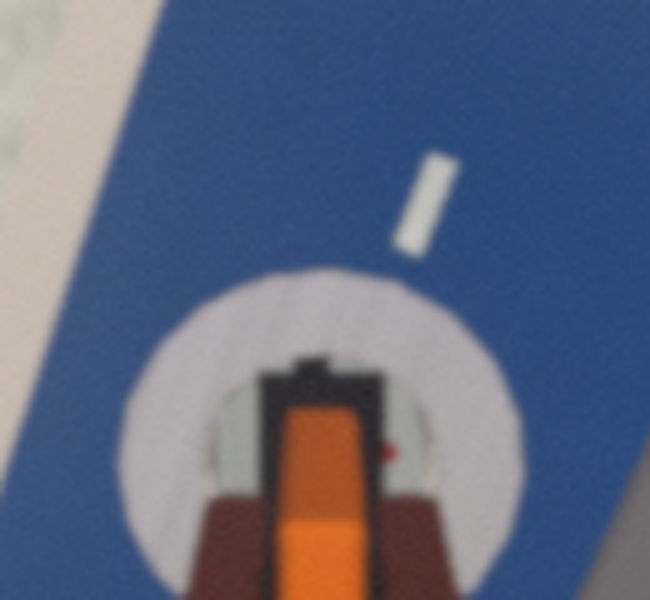

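```bash
for i in 1; do python3 -m crank '[[[0,0,0],[2.5,0,0],0.4],[[0,0,0],[0,0,0],0.4]]';python3 -c "
from h import *
print(get_obs()['moment'],get_obs()['joint_torque'][5])";python3 -m crank '[[[0,0,0],[2.5,0,0],0.4],[[0,0,0],[0,0,0],0.4]]';python3 -c "
from h import *
print(get_obs()['moment'],get_obs()['joint_torque'][5])"; python3 -m crank '[[[0,0,0],[2,0,0],0.4],[[0,0,0],[0,0,0],0.4]]';python3 -c "
from h import *
to([462,11,101]);print(get_obs()['moment'],get_obs()['joint_torque'][5])"; done
```

```text
t: 11.28
ee_pos: [462.3, 11.0, 101.3]
orientation: [-0.317, 1.546, 0.317]
ft_force: [-1.6, 0.3, 7.0]
width: 9.8
[-0.00955876  0.26604014  0.150624  ] 0.23252568673342466
t: 11.52
ee_pos: [462.3, 11.0, 101.3]
orientation: [-0.283, 1.551, 0.283]
ft_force: [-1.5, 0.7, 8.4]
width: 9.7
[0.01823454 0.27886279 0.03513688] 0.2325374772772193
t: 11.78
ee_pos: [462.3, 11.0, 101.3]
orientation: [-0.256, 1.555, 0.256]
ft_force: [-1.6, 0.4, 6.5]
width: 10.1
TCP [462.32  11.   101.27] q [-2.000e-03  3.490e-01  2.053e+00  0.000e+00  7.390e-01 -3.280e-01] t 11.775 F [-1.6  0.4  6.5] w 10.1
tool axes [[0.001, 0.0, -1.0], [-0.32, 0.947, -0.0], [0.947, 0.32, 0.001]] yaw z 18.68
shift tool cm [ 0.027  0.01  -0.03 ]
[-0.02361097  0.25648241  0.05759562] 0.19804000854492188
```

```bash
Q='from h import *
o=get_obs();print("   ",o["moment"].round(3),o["joint_torque"][5].round(3),o["qpos"][5].round(4))'
python3 -m crank '[[[0,0,0],[1.5,0,0],0.4],[[0,0,0],[0,0,0],0.4]]'|grep force;python3 -c "$Q";python3 -m crank '[[[0,0,0],[1.5,0,0],0.4],[[0,0,0],[0,0,0],0.4]]'|grep force;python3 -c "$Q"; python3 -m crank '[[[0,0,0],[1.5,0,0],0.4],[[0,0,0],[0,0,0],0.4]]'|grep force;python3 -c "$Q"
```

```text
ft_force: [-1.7, -0.9, 7.9]
    [-0.037  0.277  0.076] 0.164 -0.3019
ft_force: [-0.6, 0.5, 8.7]
    [0.042 0.331 0.115] 0.201 -0.2758
ft_force: [-1.6, 0.2, 7.8]
    [-0.013  0.349  0.171] 0.252 -0.2497
```

```bash
python3 -m crank '[[[0,0,0],[-2,0,0],0.4],[[-0.3,0,0],[0,0,0],0.4],[[-0.3,0,0],[0,0,0],0.4],[[0,0,0],[0,0,0],0.4]]';python3 -m crank '[[[-0.4,0,0],[0,0,0],0.4],[[-0.6,0,0],[0,0,0],0.4],[[-0.6,0,0],[0,0,0],0.4],[[0,0,0],[0,0,0],0.4],[[0,0,0],[0,0,0],0.4]]';python3 -c "
from h import *
to([462,11,101]);snap('wrist','w9');snap('scene','s9');snap('top','t9')
im=load('w9')['pixels'];cv2.imwrite('pics/w9c.png',cv2.resize(im[130:250,250:380],None,fx=5,fy=5,interpolation=cv2.INTER_CUBIC)[:,:,::-1])
s=load('s9')['pixels'];cv2.imwrite('pics/s9c.png',cv2.resize(s[130:220,290:410],None,fx=6,fy=6,interpolation=cv2.INTER_CUBIC)[:,:,::-1])"
```

```text
t: 13.02
ee_pos: [462.1, 11.0, 107.0]
orientation: [-0.222, 1.559, 0.222]
ft_force: [-0.1, 0.7, 2.9]
width: 10.0
t: 13.65
ee_pos: [461.7, 10.9, 122.9]
orientation: [-0.222, 1.559, 0.222]
ft_force: [0.1, -0.6, -0.8]
width: 9.9
TCP [461.75  10.94 122.87] q [-2.000e-03  3.090e-01  2.041e+00 -0.000e+00  7.910e-01 -2.850e-01] t 13.65 F [ 0.1 -0.6 -0.8] w 9.9
tool axes [[-0.0, -0.0, -1.0], [-0.279, 0.96, -0.0], [0.96, 0.279, -0.0]] yaw z 16.2
shift tool cm [ 2.187e+00 -1.000e-03  2.600e-02]
```

View pics/w9c.png

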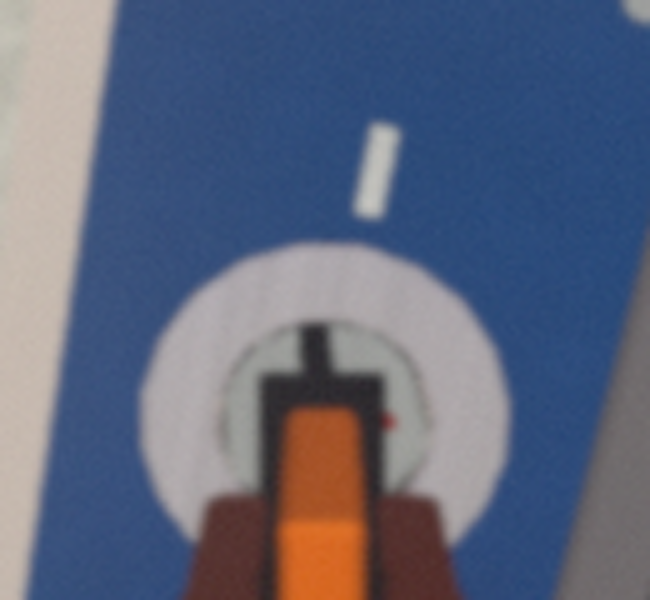

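View pics/s9c.png

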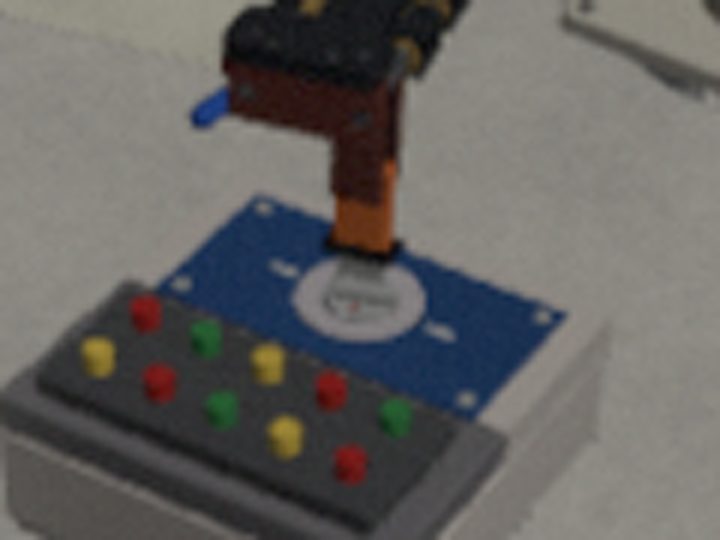

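```bash
python3 -m crank '[[[-3,0,0],[0,0,0],0.4],[[-4.7,0,0],[0,0,0],0.4],[[0,0,0],[0,0,0],0.4],[[0,0,0],[0,0,0],0.4],[[0,0,0],[0,0,0],0.4]]';python3 - <<'E'
from h import *
to([461,12.7,200]);snap('wrist','w10')
E
python3 m4.py w10
python3 - <<'E'
from h import *
d=load('w10');g=d['pixels'].max(2).astype(float)
pts=[]
for y in range(180,204):
    row=g[y,300:327]; w=np.clip(110-row,0,None)
    pts.append((300+(w*np.arange(27)).sum()/max(w.sum(),1),y))
P=np.array([onz(d,*q,82)[:2] for q in pts[2:-2]])
vx,vy,*_=cv2.fitLine(P.astype(np.float32),cv2.DIST_L2,0,.01,.01).ravel();print('slot yaw',np.degrees(np.arctan2(vy,vx)))
E
```

```text
t: 14.42
ee_pos: [460.8, 11.0, 198.6]
orientation: [-0.222, 1.562, 0.222]
ft_force: [0.4, -0.4, -1.4]
width: 9.9
TCP [460.81  10.96 198.58] q [-0.002  0.187  1.982 -0.     0.975 -0.285] t 14.425 F [ 0.4 -0.4 -1.4] w 9.9
tool axes [[-0.003, -0.0, -1.0], [-0.279, 0.96, 0.001], [0.96, 0.279, -0.003]] yaw z 16.2
shift tool cm [-0.142  0.162  0.066]
ring [462.29569027  10.13046082] r 30.646521023022704 rms 0.1225584588059937 60
[(178, np.float64(314.0), 42), (179, np.float64(313.8), 60), (180, np.float64(313.9), 63), (181, np.float64(314.0), 58), (182, np.float64(314.1), 61), (183, np.float64(314.3), 59), (184, np.float64(314.5), 60), (185, np.float64(314.6), 60), (186, np.float64(314.7), 60), (187, np.float64(314.8), 63), (188, np.float64(314.8), 63), (189, np.float64(314.9), 59), (190, np.float64(315.1), 59), (191, np.float64(315.2), 63), (192, np.float64(315.3), 61), (193, np.float64(315.5), 62), (194, np.float64(315.6), 62), (195, np.float64(315.8), 64), (196, np.float64(315.9), 65), (197, np.float64(315.9), 61), (198, np.float64(316.0), 63), (199, np.float64(316.2), 66), (200, np.float64(316.4), 62), (201, np.float64(316.5), 63), (202, np.float64(316.6), 62), (203, np.float64(316.6), 65)]
slot yaw -67.09618
```

View pics/w10c.png

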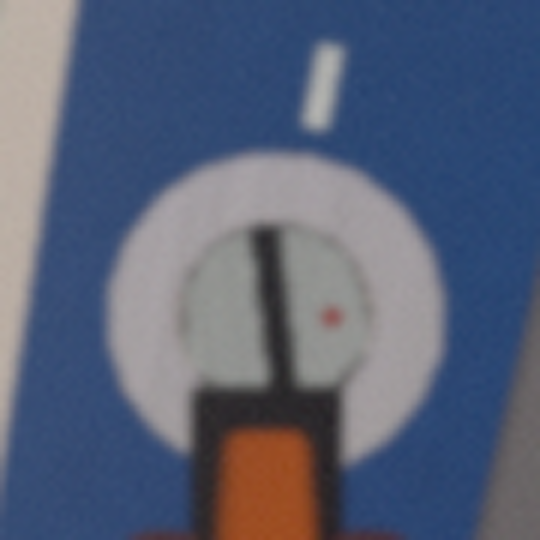

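```bash
python3 -m crank '[[[0,0,0],[-10.46,0,0],0.4],[[0,0,0],[-10.46,0,0],0.4],[[0,0,0],[-10.46,0,0],0.4],[[0,0,0],[-10.46,0,0],0.4],[[0,0,0],[-10.46,0,0],0.4]]';python3 -m crank '[[[0,1.77,5],[0,0,0],0.4],[[0,1.77,5],[0,0,0],0.4],[[0,1.77,5],[0,0,0],0.4],[[0,1.77,5],[0,0,0],0.4],[[0,1.77,5],[0,0,0],0.4]]';python3 -m crank '[[[0,0,0],[0,0,0],0.4],[[0,0,0],[0,0,0],0.4],[[0,0,0],[0,0,0],0.4]]';python3 - <<'E'
from h import *
to([470.1,276.4,70],np.radians(68.5));snap('wrist','w11')
im=load('w11')['pixels'];cv2.imwrite('pics/w11c.png',cv2.resize(im[130:250,250:380],None,fx=5,fy=5,interpolation=cv2.INTER_CUBIC)[:,:,::-1])
E
```

```text
t: 15.1
ee_pos: [461.2, 11.0, 198.8]
orientation: [-0.932, 1.363, 0.934]
ft_force: [-0.3, 0.3, -1.1]
width: 10.0
t: 15.72
ee_pos: [470.6, 277.5, 198.8]
orientation: [-0.929, 1.365, 0.929]
ft_force: [0.7, 0.2, -1.3]
width: 9.6
t: 16.1
ee_pos: [470.9, 274.7, 199.4]
orientation: [-0.928, 1.366, 0.928]
ft_force: [0.1, 0.6, -0.4]
width: 9.8
TCP [470.86 274.67 199.38] q [ 0.506  0.311  1.809 -0.     1.023 -0.688] t 16.1 F [ 0.1  0.6 -0.4] w 9.8
tool axes [[-0.001, -0.001, -1.0], [-0.93, 0.368, 0.001], [0.368, 0.93, -0.001]] yaw z 68.42
shift tool cm [12.937  0.125  0.148]
turn deg [-0.08 -0.07 -0.04]
```

View pics/w11c.png

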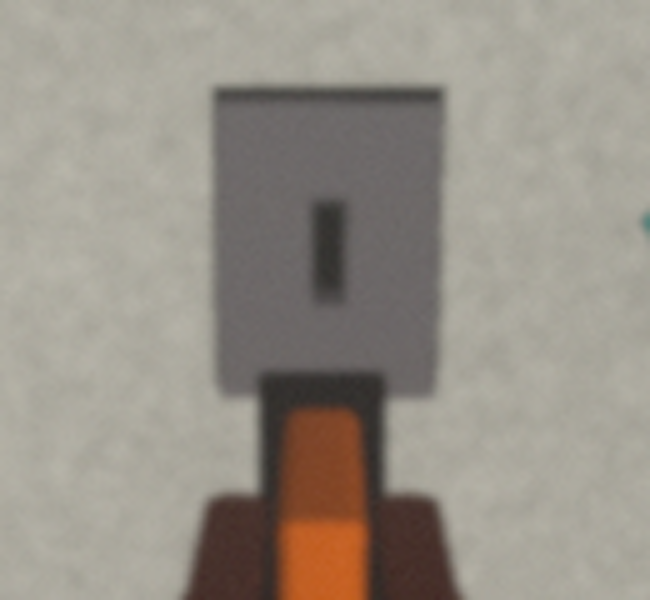

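```bash
python3 -m crank '[[[5,0.12,0.15],[0,0,0],0.4],[[5,0,0],[0,0,0],0.4],[[2.9,0,0],[0,0,0],0.4],[[0,0,0],[0,0,0],0.4],[[0,0,0],[0,0,0],0.4]]';python3 -m crank '[[[0,0,0],[0,0,0],0.4],[[0,0,0],[0,0,0],0.4]]';python3 - <<'E'
from h import *
to([470.1,276.4,36.2],np.radians(68.5));snap('wrist','w12')
im=load('w12')['pixels'];cv2.imwrite('pics/w12c.png',cv2.resize(im[130:250,250:380],None,fx=5,fy=5,interpolation=cv2.INTER_CUBIC)[:,:,::-1])
E
```

```text
t: 16.77
ee_pos: [471.5, 277.7, 72.0]
orientation: [-0.928, 1.363, 0.927]
ft_force: [0.5, -0.4, -0.8]
width: 9.9
t: 17.02
ee_pos: [471.3, 278.2, 72.1]
orientation: [-0.928, 1.361, 0.928]
ft_force: [-0.3, -0.3, -0.2]
width: 9.8
TCP [471.34 278.18  72.12] q [ 0.511  0.498  1.885 -0.     0.757 -0.684] t 17.025 F [-0.3 -0.3 -0.2] w 9.8
tool axes [[0.002, 0.001, -1.0], [-0.93, 0.367, -0.001], [0.367, 0.93, 0.002]] yaw z 68.49
shift tool cm [ 3.592  0.055 -0.217]
turn deg [-0.01  0.1   0.08]
```

View pics/w12c.png

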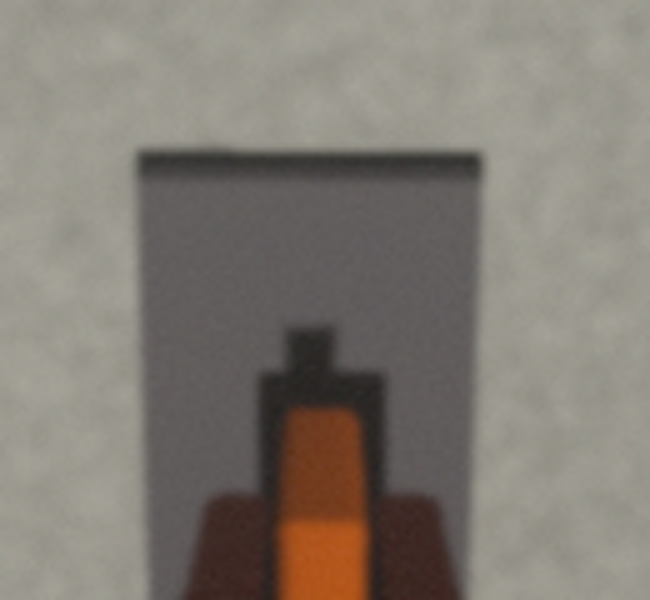

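```bash
python3 -m crank '[[[0.6,0.05,-0.2],[0,0,0],0.4],[[0,0,0],[0,0,0],0.4],[[0,0,0],[0,0,0],0.4],[[0,0,0],[0,0,0],0.4]]';python3 - <<'E'
from h import *
to([470.1,276.4,36.2],np.radians(68.5));snap('wrist','w13')
im=load('w13')['pixels'];cv2.imwrite('pics/w13c.png',cv2.resize(im[130:250,250:380],None,fx=5,fy=5,interpolation=cv2.INTER_CUBIC)[:,:,::-1])
E
```

```text
t: 17.58
ee_pos: [469.4, 276.2, 64.8]
orientation: [-0.928, 1.364, 0.928]
ft_force: [0.7, 0.3, -1.1]
width: 9.9
TCP [469.43 276.18  64.84] q [ 0.51   0.508  1.891 -0.     0.743 -0.685] t 17.575 F [ 0.7  0.3 -1.1] w 9.9
tool axes [[-0.0, -0.0, -1.0], [-0.93, 0.367, 0.0], [0.367, 0.93, -0.0]] yaw z 68.5
shift tool cm [ 2.864 -0.054  0.045]
turn deg [-0. -0. -0.]
```

View pics/w13c.png

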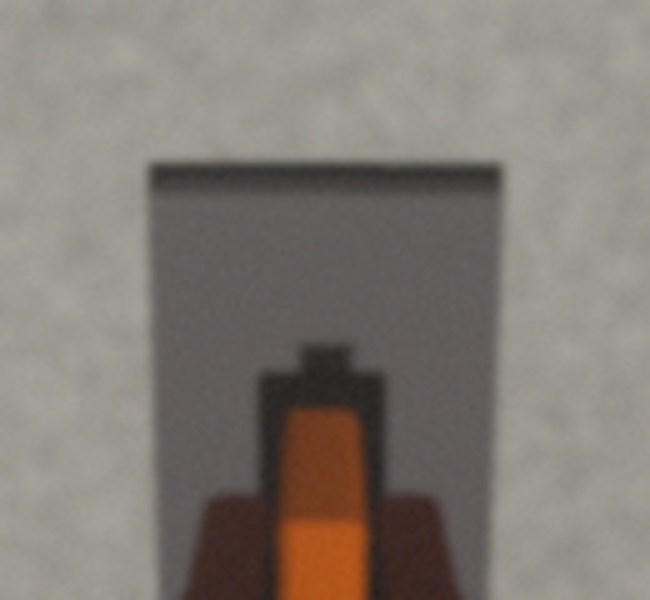

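```bash
python3 -m crank '[[[0.7,-0.05,0.05],[0,0,0],0.4],[[0.4,0,0],[0,0,0],0.4],[[0,0,0],[0,0,0],0.4],[[0,0,0],[0,0,0],0.4]]';python3 -m crank '[[[0.4,0,0],[0,0,0],0.4],[[0.4,0,0],[0,0,0],0.4],[[0,0,0],[0,0,0],0.4],[[0,0,0],[0,0,0],0.4]]'
```

```text
t: 18.12
ee_pos: [470.0, 276.4, 53.8]
orientation: [-0.928, 1.364, 0.928]
ft_force: [-0.6, -0.3, -0.1]
width: 9.6
t: 18.62
ee_pos: [470.0, 276.4, 45.8]
orientation: [-0.928, 1.364, 0.928]
ft_force: [-1.2, 0.3, -0.9]
width: 9.4
```

In the pocket with no contact force. Next I lower it the rest of the way.

```bash
python3 -m crank '[[[0.4,0,0],[0,0,0],0.4],[[0.3,0,0],[0,0,0],0.4],[[0,0,0],[0,0,0],0.4],[[0,0,0],[0,0,0],0.4]]';python3 -m crank '[[[0.2,0,0],[0,0,0],0.4],[[0,0,0],[0,0,0],0.4],[[0,0,0],[0,0,0],0.4]]';python3 -m crank '[[[0.1,0,0],[0,0,0],0.4],[[0,0,0],[0,0,0],0.4],[[0,0,0],[0,0,0],0.4]]'
```

```text
t: 19.12
ee_pos: [470.0, 276.4, 38.8]
orientation: [-0.928, 1.364, 0.928]
ft_force: [0.4, 0.5, -0.8]
width: 9.7
t: 19.5
ee_pos: [470.1, 276.4, 36.9]
orientation: [-0.928, 1.364, 0.928]
ft_force: [0.3, -0.2, -1.0]
width: 9.9
t: 19.88
ee_pos: [470.0, 276.4, 35.9]
orientation: [-0.928, 1.364, 0.928]
ft_force: [0.9, -0.7, -0.5]
width: 9.6
```

```bash
python3 -m crank '[[[0.05,0,0],[0,0,0],0.4],[[0,0,0],[0,0,0],0.4],[[0,0,0],[0,0,0],1.6],[[0,0,0],[0,0,0],3],[[0,0,0],[0,0,0],4]]';python3 -m crank '[[[0,0,0],[0,0,0],4],[[-2,0,0],[0,0,0],4],[[-5,0,0],[0,0,0],4],[[-5,0,0],[0,0,0],4],[[0,0,0],[0,0,0],4]]';python3 -m crank '[[[0,0,0],[0,0,0],4],[[0,0,0],[0,0,0],4]]';python3 - <<'E'
from h import *
to([470,276.4,36]);snap('wrist','w14');snap('scene','s14');snap('top','t14')
im=load('s14')['pixels'];cv2.imwrite('pics/s14c.png',cv2.resize(im[130:300,290:480],None,fx=3.5,fy=3.5,interpolation=cv2.INTER_CUBIC)[:,:,::-1])
E
python3 m2.py w14 270 140 380 250
```

```text
t: 20.5
ee_pos: [470.0, 276.4, 35.3]
orientation: [-0.928, 1.364, 0.928]
ft_force: [-1.0, 0.5, 0.2]
width: 32.6
t: 21.12
ee_pos: [472.5, 277.8, 159.3]
orientation: [-0.928, 1.356, 0.927]
ft_force: [-0.2, 0.2, 0.1]
width: 39.9
t: 21.38
ee_pos: [469.1, 275.9, 153.9]
orientation: [-0.929, 1.367, 0.929]
ft_force: [1.1, 0.1, -0.4]
width: 39.9
TCP [469.07 275.88 153.89] q [ 0.51   0.371  1.845 -0.     0.929 -0.686] t 21.375 F [ 1.1  0.1 -0.4] w 39.9
tool axes [[-0.002, -0.001, -1.0], [-0.93, 0.367, 0.002], [0.367, 0.93, -0.002]] yaw z 68.49
shift tool cm [11.789 -0.088  0.108]
block ((315.0, 187.0), (70.0, 52.0), 90.0)
[[420.8, 264.9, 22.0], [441.4, 317.2, 22.0], [516.5, 289.7, 22.0], [494.5, 233.9, 22.0]] [468.3 276.4  22. ] [np.float64(80.0), np.float64(56.2), np.float64(80.0), np.float64(60.0)]
edge yaws [ 157.2   68.5  -20.2 -111.5]
orange ((315.0, 196.5), (10.0, 33.0), 0.0)
[[480.1, 266.5, 68.0], [449.7, 278.6, 68.0], [453.2, 287.4, 68.0], [483.7, 275.6, 68.0]] [466.7 277.   68. ] [np.float64(9.8), np.float64(32.8), np.float64(9.5), np.float64(32.8)]
edge yaws [-111.5  158.2   68.5  -21.2]
cam [402.64617254 301.84821192 338.21810346]
```

View pics/w14.png

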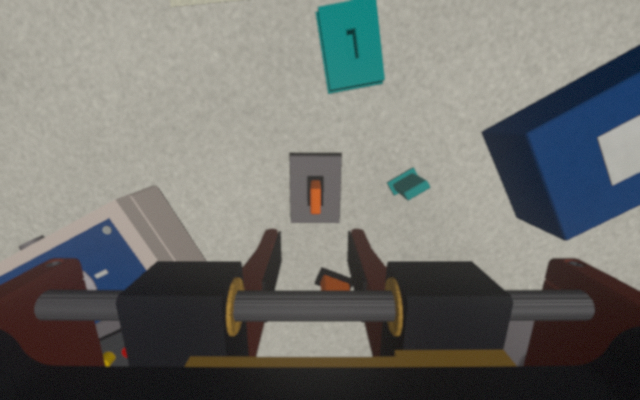

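View pics/s14c.png

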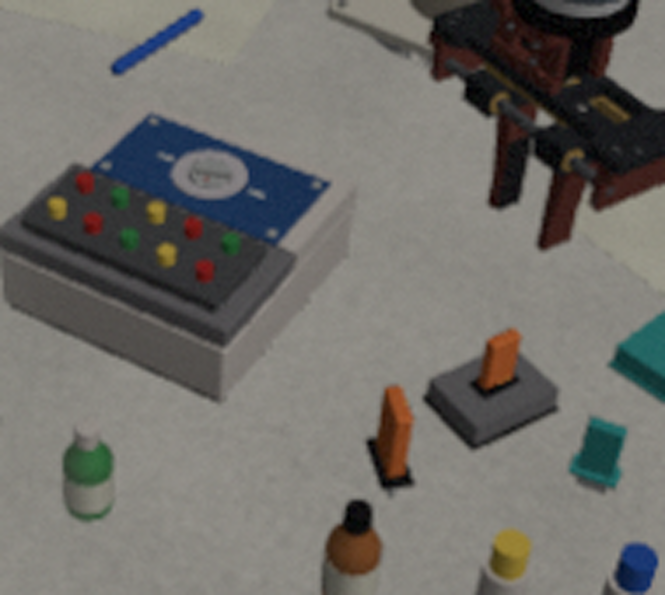

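Run:
```python
from h import *
for n in('scene0','s14'):
    im=load(n)['pixels'];hsv=cv2.cvtColor(im,cv2.COLOR_RGB2HSV)
    m=cv2.inRange(hsv,(4,140,70),(18,255,255));m[:, :420]=0;m[:,445:]=0;m[260:]=0
    print(n,cv2.boundingRect(m),cv2.countNonZero(m))
a=load('top0')['pixels'].astype(int);b=load('t14')['pixels'].astype(int)
D=(abs(a-b).max(2)>40)
for nm,(u,v) in dict(red=(426,185),green=(293,153),amber=(231,168),tip=(347,145)).items(): print(nm,D[v-18:v+18,u-22:u+22].sum())
print(get_obs()['qvel'].round(3)); close_job()
```

```text
scene0 (427, 224, 11, 17) 130
s14 (427, 126, 11, 115) 132
red 0
green 0
amber 0
tip 0
[-0.001 -0.004 -0.004  0.002  0.002  0.001]
the job is handed in; nothing more can be done
```

I locked the hatch fastener, put the orange key back in its holder and handed the job in at about 21.5 s of the 72 s allowed. `close_job()` reports no verdict, so the result rests on my own checks below.

**What I did**
- **Key choice:** I took the smaller orange key from the grey holder and left the larger orange key and the turquoise key and holder alone.
- **Fastener position:** From the wrist camera the ring centre was at about (462, 11) mm and the slot at 10.5° from world x.
- **Push and turn:** The blade entered the slot without force, pushed the fastener in about 6 mm at 7–9 N, and turned it clockwise until the torque rose.
- **Return:** I lifted clear and lowered the key into the pocket, where the gripper released it and backed off about 12 cm.

**Last checks**
- **Turn:** The slot moved 77.6° (1.354 rad) in the images, which gives a joint value of 1.35 to 1.40 depending on its starting value. The key itself turned about 86°; play explains about 4° of the extra, and the rest was not confirmed.
- **Sprung up:** The fastener followed the key up to its rest height, still pushing with about 3 N. It would not have done this unless it had passed the release point, so I took it as locked.
- **Key in holder:** The wrist view after release matched the start to within about 1 mm. The scene view shows the key upright with its collar on the block. The automatic box check on the scene picture gave a wrong height (115 px instead of 17 px), probably because it also caught part of the gripper, so I disregarded it. The orange pixel count was 132, against 130 at the start.
- **Bystanders:** Nothing changed at any bottle or the tip box between the first and last top pictures.
- **Contact:** The largest wrist force I read while the key was in the fastener was about 9 N. The key's contact force on the shaker was never measured directly.

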